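# Uncouple and hang up the pressure probes

## Task

The gas lesson is over: first shut the air by swinging the red lever fully over to its other end stop, and only then uncouple every probe that is plugged into the manifold, by pulling its sprung collar back and drawing the freed probe out. Hang every probe, also the yellow one lying on the bench, by its eye on the peg stand, each on a peg of its own, and leave the air shut and the other things on the bench where they are.

Things in the scene. Friction and masses are not known exactly. Their poses are not given: they have to be found in the camera images.
- manifold: Air manifold, fixed; place and yaw vary. Aluminium block 270 x 70 x 95 mm (x, y, z); origin on the bench 30 mm in front of the middle of the block's front face, z up. Three sprung-collar couplers at x = -80, 0, +80 mm point level along its -y (about the robot's right), axes 70 mm high, mouths at y = -30 mm. A locked probe's origin is at y = -64 mm, 70 mm high.
- manifold_ref (a point): Mouth centre of the middle coupler, axes as the manifold's. While a collar is home two pawls lock the probe: do not pull it then. A collar pulled fully back unlocks its probe and, over the last half of its travel, pushes it out by 11 mm; the collar may then be let go and the probe stays put, still 41 mm deep and loose: draw it straight out along -y by at least 45 mm more.
- air_lever (a joint): Red-knobbed air supply lever on a yellow block, angle in rad: 0 to 0.2 at the start (open, leaning to -x of its block), 1.0 is the end stop (shut, leaning to +x of its block). It stays where it is put; it needs about 1 to 2 N at the knob.
- air_lever_tip (a point): Centre of the lever's red ball knob (26 mm across), 80 mm from the hinge; about 92 mm above the bench at both ends of its swing, 102 mm in the middle. It moves 77 mm along +x of the block from open to shut. The lever's bar is 10 mm thick.
- air_lever_mid (a point): Hinge of the lever, 22 mm above the bench, on the centre of the fixed yellow block (70 x 50 x 25 mm), whose place and yaw vary. Axes as the block's: x is the way the lever swings to shut (roughly away from the robot), z up, y the hinge axis.
- stand: Wooden peg stand, fixed; place and yaw vary. Posts 220 mm tall at x = -146 and +146 mm, a rail between them 185 to 215 mm high, open below. Origin on the bench below the rail's front face; +y points out of the front (about the robot's left). Four steel pegs lean out of the rail's front, rooted 200 mm high at x = -99, -33, +33, +99 mm.
- peg1 (a point): Root of the peg at the stand's x = -99 mm, axes as the stand's; the others are alike. A peg is 10 mm thick and runs 60 mm out (+y) and up, 55 degrees above level, in the stand's y-z plane: tip centre 34 mm out and 49 mm up from the root. An eye lowered over a peg from its tip and let go slides down to the root and the probe swings down to hang.
- collar1 (a joint): Travel in m of the brass collar of the coupler at the manifold's x = -80 mm: 0 home, 0.014 fully back (along +y). An eight-sided ring, 44 mm over flats (two face +x and -x), 32 mm long, centre at y = -14 mm when home, 4 mm behind a locked probe's handle. Spring 4 N at home, 9 N fully back, plus some friction; springs home when let go.
- collar2 (a joint): Travel in m of the brass collar of the coupler at the manifold's x = 0 mm: 0 home, 0.014 fully back (along +y). An eight-sided ring, 44 mm over flats (two face +x and -x), 32 mm long, centre at y = -14 mm when home, 4 mm behind a locked probe's handle. Spring 4 N at home, 9 N fully back, plus some friction; springs home when let go.
- collar3 (a joint): Travel in m of the brass collar of the coupler at the manifold's x = 80 mm: 0 home, 0.014 fully back (along +y). An eight-sided ring, 44 mm over flats (two face +x and -x), 32 mm long, centre at y = -14 mm when home, 4 mm behind a locked probe's handle. Spring 4 N at home, 9 N fully back, plus some friction; springs home when let go.
- probe1: Pressure probe, blue handle, 169 mm long, 130 g. Origin: handle centre. Handle 24 mm wide (x), 60 long (y -30 to 30), 22 thick (z); square steel plug 16 x 16 mm to y = +86; at the other end a flat eye in the x-y plane, 7 mm thick, 54 over, 34 mm hole centred at y = -56 mm. Starts locked in one of the couplers, y axis along the coupler's; may be absent.
- probe1_eye (a point): Centre of the hole in the eye of the blue probe; axes as the probe's (z is the hole's axis).
- probe2: Pressure probe, orange handle, 169 mm long, 130 g. Origin: handle centre. Handle 24 mm wide (x), 60 long (y -30 to 30), 22 thick (z); square steel plug 16 x 16 mm to y = +86; at the other end a flat eye in the x-y plane, 7 mm thick, 54 over, 34 mm hole centred at y = -56 mm. Starts locked in one of the couplers, y axis along the coupler's; may be absent.
- probe2_eye (a point): Centre of the hole in the eye of the orange probe; axes as the probe's (z is the hole's axis).
- probe3: Pressure probe, green handle, 169 mm long, 130 g. Origin: handle centre. Handle 24 mm wide (x), 60 long (y -30 to 30), 22 thick (z); square steel plug 16 x 16 mm to y = +86; at the other end a flat eye in the x-y plane, 7 mm thick, 54 over, 34 mm hole centred at y = -56 mm. Starts locked in one of the couplers, y axis along the coupler's; may be absent.
- probe3_eye (a point): Centre of the hole in the eye of the green probe; axes as the probe's (z is the hole's axis).
- probe4: Pressure probe, yellow handle, 169 mm long, 130 g. Origin: handle centre. Handle 24 mm wide (x), 60 long (y -30 to 30), 22 thick (z); square steel plug 16 x 16 mm to y = +86; at the other end a flat eye in the x-y plane, 7 mm thick, 54 over, 34 mm hole centred at y = -56 mm. Starts lying flat on the bench.
- probe4_eye (a point): Centre of the hole in the eye of the yellow probe; axes as the probe's (z is the hole's axis).
- dish: White ceramic dish, 80 mm across, 30 mm high. Bystander, not to be disturbed. Origin at the centre of its underside (spatula: by its middle).
- beaker: Glass beaker, 68 mm across, 90 mm high. Bystander, not to be disturbed. Origin at the centre of its underside (spatula: by its middle).
- bottle: White plastic bottle with a red cap, 64 mm across, 160 mm high. Bystander, not to be disturbed. Origin at the centre of its underside (spatula: by its middle).
- spatula: Spatula, 170 mm long, lying along its x. Bystander, not to be disturbed. Origin at the centre of its underside (spatula: by its middle).
- slide_box: Green slide box, 80 x 100 x 35 mm. Bystander, not to be disturbed. Origin at the centre of its underside (spatula: by its middle).
- reagent: Amber reagent jar, 50 mm across, 100 mm high. Bystander, not to be disturbed. Origin at the centre of its underside (spatula: by its middle).
There are look-alikes about, which are no part of the job. Of the things that look like the probe2, the largest one is meant.

How it is judged:
On the way, in this order (a step that is already met when the one before it is completed fails the run):
1. the air lever is shut (value of joint air_lever above 0.85 rad), for 0.2 s.
2. every probe that was plugged in has been drawn out of its coupler (y of each of probe1, probe2, probe3 in the frame of manifold below -0.115 m), for 0.1 s.
At the end, for the whole second after the job is handed in: Lever over 0.85 rad, collars home; every probe present hangs at rest by its eye on its own peg: plug down within 0.44 rad of vertical, eye centre 0 to 45 mm before the rail, within 125 mm of its middle, over 140 mm above the bench, eyes over 40 mm apart (value of joint air_lever above 0.85 rad and x of probe1_eye in the frame of stand between -0.125 and 0.125 m and y of probe1_eye in the frame of stand between -0.005 and 0.045 m and angle between each of probe1, probe2, probe3, probe4's own y axis and vertical above 2.7 rad and height (world z) of each of probe1_eye, probe2_eye, probe3_eye, probe4_eye above 0.14 m and linear speed of each of probe1, probe2, probe3, probe4 below 0.03 m/s and x of probe2_eye in the frame of stand between -0.125 and 0.125 m and y of probe2_eye in the frame of stand between -0.005 and 0.045 m and x of probe3_eye in the frame of stand between -0.125 and 0.125 m and y of probe3_eye in the frame of stand between -0.005 and 0.045 m and x of probe4_eye in the frame of stand between -0.125 and 0.125 m and y of probe4_eye in the frame of stand between -0.005 and 0.045 m and distance between probe1_eye and probe2_eye above 0.04 m and distance between each of probe1_eye, probe2_eye and probe3_eye above 0.04 m and distance between each of probe1_eye, probe2_eye, probe3_eye and probe4_eye above 0.04 m and value of joint each of collar1, collar2, collar3 below 0.003 m); the robot touches nothing.
It fails at once if a collar pulled back (over 5 mm) before the air is shut (not (value of joint air_lever above 0.85 rad) and value of joint any of collar1, collar2, collar3 above 0.005 m).
It fails at once if another thing on the bench (dish, beaker, bottle, spatula, slide box, jar) moved more than 30 mm (distance of any of dish, beaker, bottle, spatula, slide_box, reagent from where it was at the start of the episode above 0.03 m).
Of probe1, probe2, probe3 only 2 to 3 are there at a start; the rules pass over those that are not, and their reading is None.
At some moment in a run one of probe4 may be knocked a few centimetres aside while the robot is not near it.
Once in a run the grip may slacken for a moment while it holds something.
It also fails if it takes over 210 s, if anything falls off the work surface, if the arm or the gripper's body presses on something with over 40 N, if the wrist force passes 120 N, or if a joint passes its speed limit or range.

## Robot

A 6-joint arm with a two-finger parallel gripper is mounted at the origin on the work surface. World frame = base frame: x ahead of the robot, y to its left, z up, the work surface at z = 0. Lengths are in m, angles in rad, forces in N, time in s.
With the tool pointing down it reaches from about 0.3 to 0.875 m from the base axis. Payload 4.2 kg.
Tool frame: the origin (TCP) lies midway between the tips of the shut fingers; the grasp point (between the pads) lies 19 mm behind it (grip_point_offset is the z of the grasp point in the tool frame, in m); z points along the fingers, y is the line along which they close (so a half turn about z gives the same grasp; the last joint's range is limited). The gripper opens to 85 mm and grips with 20 to 120 N. Pads are 22 mm wide; open, the fingers measure 114 mm over their backs; the gripper's body (76 mm by 85 mm) begins 54 mm behind the grasp point. The pads swing forward as they close: fully open they stand 13 mm farther back than shut.
Start: joints at [1.153, 0.32, 1.565, -0, 1.257, -0.02], TCP at [0.223, 0.53, 0.231] pointing down, gripper open.
Joint ranges: [-3.11, 3.11], [-0.84, 2.01], [0.21, 2.61], [-1.34, 4.49], [0.05, 2.63], [-2.56, 2.56]. Speed limits (rad/s): [2.57, 2.57, 3.14, 3.14, 3.14, 3.14].

## Interface

Orientations are given as a rotation vector (axis times angle).
In Python, from cell import observe, camera, camera_model, job_done, grip_point_offset gives the robot as it stands.
- The arm moves only by the tool move_arm, never from a script. Its argument "moves" is a list of rows, each a list of 7 numbers: the finger opening in cm, from 0 to 8.54, then the shift along the tool's x, y, z in cm, then the turn, a rotation vector about the tool's x, y, z in rad. In form: [[hand, dx, dy, dz, rx, ry, rz], ...]. A call has 1 to 12 rows; each row is the pose to reach, as a shift and turn from the pose commanded when the call began, along the tool's axes at that moment; what a row does not reach only later rows make up. A row lasts 1/12 s, in which the tool goes at most 41.7 mm and 7.16 degrees, less where a joint would pass 70% of its speed; a pose out of reach is approached as far as the arm can. A call with a gripper value outside its range is refused whole. The fingers move at their own pace and stop on an object; the grip force is fixed at half the most. Time passes only in rows, so rows that repeat a pose let the fingers close. It gives the time, the measured TCP pose, the force, the opening and the grip force at its end, in the units of the state.
- observe(): the state, without advancing time (a new reading comes with each control period).
- camera(name): name is "scene" or "top" or "wrist"; returns the picture (480x640x3 uint8, red, green, blue); there is no depth.
- camera_model(name): a dict with "camera_matrix" (3x3 intrinsics, pixels), "D" ([k1, k2, p1, p2, k3] as OpenCV has them; the pictures are not rectified), "R" (3x3) and "t" (3): a world point X has camera coordinates R X + t; the wrist camera has in their place "hand_eye" (4x4, takes a point from camera to tool coordinates, whose origin is the TCP and whose axes are the flange's). Camera axes: x right, y down, z forward; pixel columns grow to the right and rows downward; lengths in m; the calibration is good to about 2 mm. A picture is of the moment at which its call begins: read the wrist's pose just before it. camera_model takes no time and is no camera call.
- job_done(): hands the job in; it is judged then, once.
The state is a dict: "time": time; "qpos": joint angles; "joint_vel": joint speeds; "tau": joint torques, N m; "eef_pos": TCP position; "tcp_rot": TCP orientation; "contact_force": force on the tool from outside, world axes, zero at the start; "ft_torque": the same for the moment, N m; "grip_width": finger opening in m; "finger_force": force on a finger pad.
Only numpy, scipy, OpenCV 4.12 (cv2) and the standard library are available. Lean on these libraries where they do the work, as an engineer would, in place of code of your own. Each camera call takes 0.05 s, during which the arm holds its last target. There are 200 camera calls.

## Working session

There is one attempt and no reset: what is moved stays moved. The work goes in short steps, Python scripts to look and compute and a tool call to move; the robot and the scene stay as the last step left them, time stands still between calls to the robot, and variables do not carry over. Pictures are saved under pics/ and viewed, at most 14 in all, crops included, and the job is handed in when it is done.

Besides the shell and the picture viewer there is one more tool, called after "Call:" as name(argument=value, ...) on one line, values as JSON. move_arm: Moves the arm, as the interface text tells. Its arguments: {"type":"object","properties":{"moves":{"type":"array","items":{"type":"array","items":{"type":"number"}}}},"required":["moves"]}

```bash
mkdir -p pics; ls; python3 - <<'E'
from cell import *
import cv2
print(observe())
print(grip_point_offset)
for n in("scene","top","wrist"):
    im=camera(n); cv2.imwrite(f"pics/{n}0.png",im[:,:,::-1]); print(n,camera_model(n))
E
```

```text
pics
{'time': 0.0, 'qpos': array([ 1.15297907e+00,  3.20304497e-01,  1.56566300e+00, -2.49477735e-05,
        1.25738490e+00, -1.99937912e-02]), 'joint_vel': array([-9.90841394e-04,  1.05257063e-03,  1.42289361e-03, -2.27198627e-03,
        7.00274063e-04, -1.67585048e-05]), 'tau': array([-1.24824942e-04, -4.15528679e+01, -2.34161729e+01,  1.72032458e-05,
        8.19479028e-03,  1.24962969e-05]), 'eef_pos': array([0.22257649, 0.52966971, 0.23048124]), 'tcp_rot': array([-6.20703963e-01, -3.07929671e+00,  2.70601783e-03]), 'contact_force': array([-0.2525665 ,  0.7179263 , -0.52530004]), 'ft_torque': array([ 0.01564579,  0.01109664, -0.02521779]), 'finger_force': 0.0, 'grip_width': 0.08560967232316567}
-0.0187
scene {'camera_matrix': array([[465.84350501,   0.        , 314.09702737],
       [  0.        , 465.84350501, 241.49388641],
       [  0.        ,   0.        ,   1.        ]]), 'D': array([0.01218009, 0.        , 0.        , 0.        , 0.        ]), 'R': array([[ 0.44219043,  0.89687796,  0.00880594],
       [ 0.7105842 , -0.34431677, -0.61360904],
       [-0.5473004 ,  0.2775
[... 443 characters left out ...]
1866601 , -0.00895262, -0.98238376]]), 't': array([0.00116378, 0.55564958, 1.01856159])}
wrist {'camera_matrix': array([[432.6113136 ,   0.        , 318.63691088],
       [  0.        , 432.6113136 , 237.07695092],
       [  0.        ,   0.        ,   1.        ]]), 'D': array([-0.00828562,  0.        ,  0.        ,  0.        ,  0.        ]), 'hand_eye': array([[ 9.63113050e-04, -9.54373700e-01, -2.98613318e-01,
         7.65078003e-02],
       [ 9.99999482e-01,  1.01727134e-03, -2.59347490e-05,
         5.78509965e-04],
       [ 3.28522213e-04, -2.98613139e-01,  9.54374185e-01,
        -1.42381708e-01],
       [ 0.00000000e+00,  0.00000000e+00,  0.00000000e+00,
         1.00000000e+00]])}
```

View pics/top0.png

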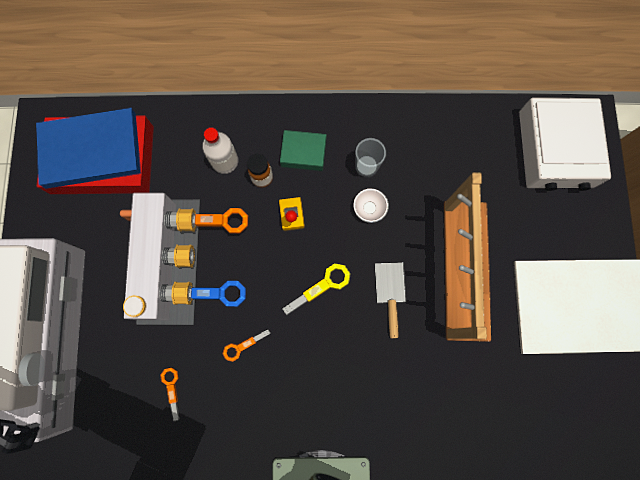

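View pics/scene0.png

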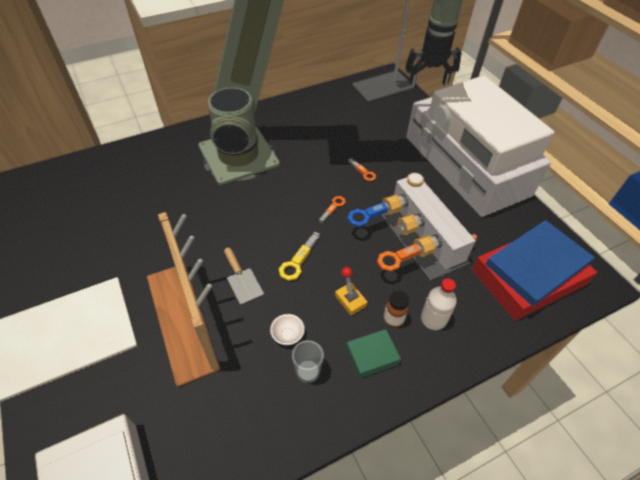

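The top view shows orange (plug at (175,220), eye (236,220)) and blue (eye (232,293)) in couplers 3 and 1, with the middle one empty. Yellow lies at (320,288), the lever knob is at (291,215), and the stand is at x≈470. Three orange things look like probe2: (210,220) and the two small ones at (245,346) and (170,392). The plugged one is the largest, so it is the one meant. I'll confirm it in an enlarged crop.

```bash
cat > h.py <<'E'
import numpy as np, cv2, cell
from scipy.spatial.transform import Rotation as R
def cam(n,st=None):
    m=cell.camera_model(n); K=m["camera_matrix"];D=m["D"]
    if n!="wrist": return K,D,np.array(m["R"]),np.array(m["t"])
    st=st or cell.observe(); T=np.eye(4);T[:3,:3]=R.from_rotvec(st["tcp_rot"]).as_matrix();T[:3,3]=st["eef_pos"]
    C=np.linalg.inv(T@m["hand_eye"]); return K,D,C[:3,:3],C[:3,3]
def ray(c,p):
    K,D,Rm,t=c; u=cv2.undistortPoints(np.array([[p]],float),K,D)[0,0]
    d=Rm.T@np.array([u[0],u[1],1]); return -Rm.T@t,d/np.linalg.norm(d)
def plane(c,p,z):
    o,d=ray(c,p); return o+d*(z-o[2])/d[2]
def tri(c1,p1,c2,p2):
    o1,d1=ray(c1,p1);o2,d2=ray(c2,p2)
    s=np.linalg.lstsq(np.c_[d1,-d2],o2-o1,rcond=None)[0]
    a=o1+s[0]*d1;b=o2+s[1]*d2; return (a+b)/2,np.linalg.norm(a-b)
def proj(c,X):
    K,D,Rm,t=c; return cv2.projectPoints(np.atleast_2d(np.array(X,float)),cv2.Rodrigues(Rm)[0],t,K,D)[0][:,0]
def blobs(im,lo,hi,amin=30):
    "hsv mask blobs: (area,cx,cy,bbox)"
    m=cv2.inRange(cv2.cvtColor(im,cv2.COLOR_RGB2HSV),np.array(lo),np.array(hi))
    n,l,s,c=cv2.connectedComponentsWithStats(m)
    return sorted([(int(s[i,4]),c[i].round(1),s[i,:4]) for i in range(1,n) if s[i,4]>=amin],key=lambda a:-a[0]),m
def target(pos,zax,yax):
    "tool pose matrix"
    z=np.array(zax,float);z/=np.linalg.norm(z);y=np.array(yax,float);y-=z*(y@z);y/=np.linalg.norm(y)
    return np.c_[np.cross(y,z),y,z]
def delta(st,pos,Rt):
    "shift (cm) and rotvec in tool axes from the measured pose"
    R0=R.from_rotvec(st["tcp_rot"]).as_matrix()
    return (R0.T@(np.array(pos)-st["eef_pos"])*100).round(2),R.from_matrix(R0.T@Rt).as_rotvec().round(3)
E
python3 - <<'E'
import cv2,numpy as np
from h import *
T=cv2.imread("pics/top0.png");S=cv2.imread("pics/scene0.png")
f=lambda I,x,y,w,h:cv2.resize(I[y:y+h,x:x+w],(400,300),interpolation=cv2.INTER_CUBIC)
cv2.imwrite("pics/m1.png",np.vstack([np.hstack([f(T,120,170,200,150),f(T,400,170,200,150)]),np.hstack([f(S,330,170,160,120),f(S,110,200,200,150)])]))
for n,I in(("top",T),("scene",S)):
    I=I[:,:,::-1].copy();c=cam(n)
    for k,lo,hi in(("orange",(5,180,120),(14,255,255)),("blue",(100,150,80),(115,255,255)),("yellow",(26,150,120),(33,255,255)),("red",(0,200,100),(3,255,255)),("steelgrey",(0,0,100),(179,30,170))):
        print(n,k,[(a,tuple(m),tuple(map(int,b))) for a,m,b in blobs(I,lo,hi)[0][:7]])
E
```

```text
top orange [(162, (np.float64(210.2), np.float64(220.4)), (195, 208, 36, 25)), (57, (np.float64(172.5), np.float64(391.8)), (168, 379, 10, 24)), (50, (np.float64(241.3), np.float64(221.2)), (231, 208, 17, 25)), (36, (np.float64(230.0), np.float64(219.8)), (226, 212, 12, 17))]
top blue [(6061, (np.float64(85.4), np.float64(146.0)), (36, 108, 101, 77)), (608, (np.float64(222.1), np.float64(293.3)), (191, 281, 55, 26))]
top yellow [(488, (np.float64(330.1), np.float64(280.4)), (304, 263, 46, 38))]
top red [(482, (np.float64(113.4), np.float64(181.7)), (62, 173, 80, 14)), (281, (np.float64(140.7), np.float64(135.5)), (136, 116, 10, 56)), (152, (np.float64(210.7), np.float64(134.2)), (204, 128, 14, 14)), (83, (np.float64(290.8), np.float64(215.3)), (286, 211, 11, 10)), (42, (np.float64(52.8), np.float64(118.0)), (44, 117, 22, 4))]
top steelgrey [(3163, (np.float64(26.6), np.float64(349.1)), (0, 238, 57, 190)), (2096, (np.float64(328.9), np.float64(93.7)), (0, 90, 640, 17)), (499, (np.float64(564.6), np.float64(182.0)), (527, 165, 84, 23)), (391, (np.float64(367.8), np.float64(159.7)), (35
[... 846 characters left out ...]
, (563, 269, 31, 19)), (102, (np.float64(448.2), np.float64(284.5)), (442, 279, 13, 12)), (47, (np.float64(346.4), np.float64(271.7)), (343, 268, 8, 8)), (44, (np.float64(519.0), np.float64(300.2)), (511, 295, 18, 12))]
scene steelgrey [(5105, (np.float64(470.0), np.float64(164.8)), (408, 97, 141, 119)), (1254, (np.float64(434.9), np.float64(234.6)), (395, 177, 80, 93)), (656, (np.float64(308.6), np.float64(361.0)), (292, 340, 32, 41)), (356, (np.float64(86.0), np.float64(52.5)), (63, 42, 51, 22)), (219, (np.float64(243.9), np.float64(284.8)), (227, 268, 37, 36)), (158, (np.float64(124.5), np.float64(44.4)), (115, 38, 22, 14)), (137, (np.float64(492.4), np.float64(65.1)), (483, 55, 22, 21))]
```

View pics/m1.png

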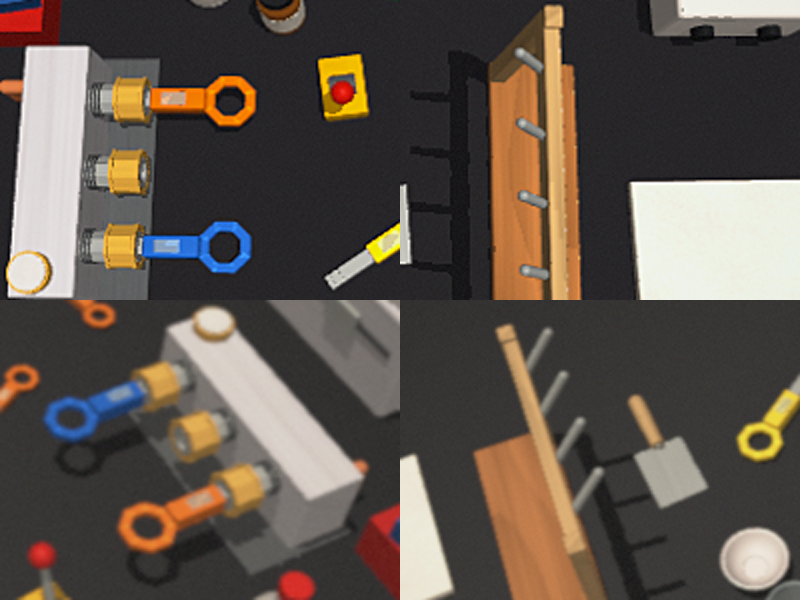

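The crop confirms that the orange probe in the top coupler (top (235.5,220)) is the largest orange one. Blue's eye is at (232,293.5), and the four peg tips are at about (461, 196/232/268/305). Next I'll triangulate.

```bash
python3 - <<'E'
from h import *
t,s=cam("top"),cam("scene")
np.set_printoptions(precision=4,suppress=True)
for n,a,b in(("or eye",(235.5,220.2),(389.2,260.4)),("bl eye",(232,293.3),(358.4,217.2)),("knob",(290.8,215.5),(346.4,271.7)),
 ("tip1",(462.5,305),(184,215.5)),("tip2",(461.5,268.5),(192,237.5)),("tip3",(461.5,232),(200,261)),("tip4",(460,196),(210,285.5))):
    print(n,*tri(t,a,s,b), plane(t,a,.07)if'eye' in n else '')
import math
e3=plane(t,(235.5,220.2),.07);e1=plane(t,(232,293.3),.07)
v=e3-e1;print("mf len",np.linalg.norm(v),"yaw",math.atan2(v[1],v[0]))
# yellow
im=cv2.imread("pics/top0.png")[:,:,::-1].copy()
print("yel eye",plane(t,(337,276.5),.011),"plug end",plane(t,(285.5,311.5),.011))
# lever block top corners
b,m=blobs(im,(20,150,100),(28,255,255),40)
for x in b: print(x[0],x[1],x[2],plane(t,x[1],.025))
# bystanders
for n,p,z in(("jar",(260,172),.05),("box",(303,149),.035),("dish",(371,205),.03),("beaker",(370,157),.045),("bottle",(219,150),.08)): print(n,plane(t,p,z))
E
```

```text
or eye [0.6099 0.1838 0.0674] 0.004115050948213576 [0.6084 0.1815 0.07  ]
bl eye [0.4496 0.1869 0.0663] 0.00163958684889836 [0.4489 0.1854 0.07  ]
knob [0.6108 0.0596 0.0984] 0.000789321203988048 
tip1 [ 0.4085 -0.249   0.2491] 0.0028490509741890923 
tip2 [ 0.4736 -0.2518  0.2467] 0.003371635172120274 
tip3 [ 0.5403 -0.2557  0.2472] 0.003927516517631802 
tip4 [ 0.6073 -0.2565  0.2495] 0.0042865336468767175 
mf len 0.15945255199131966 yaw -0.024817050067920926
yel eye [ 0.49   -0.0405  0.011 ] plug end [0.4127 0.0755 0.011 ]
505 [291.2 213. ] [279 197  25  33] [0.6351 0.0623 0.025 ]
120 [181.2 254. ] [174 250  15   9] [0.5423 0.31   0.025 ]
116 [183.5 217.2] [176 210  16  13] [0.6276 0.3084 0.025 ]
114 [179.9 292.1] [174 288  13   9] [0.4565 0.3093 0.025 ]
90 [318.7 288.8] [303 277  36  25] [0.4613 0.0012 0.025 ]
jar [0.7252 0.1319 0.05  ]
box [0.7857 0.0346 0.035 ]
dish [ 0.6511 -0.1201  0.03  ]
beaker [ 0.7611 -0.1196  0.045 ]
bottle [0.7672 0.2205 0.08  ]
```

```bash
cat >> h.py <<'E'
def down(az): return target(None,[0,0,-1],[np.cos(az),np.sin(az),0])
def go(pos,az): print(*delta(cell.observe(),pos,down(az)))
E
python3 -c "
from h import *
go((.565,.054,.20),.1)"
```

```text
[-50.   -30.59   3.11] [-1.000e-03  1.000e-03  1.073e+00]
```

Call:
move_arm(moves=[[0,-50,-30.6,3.1,0,0,1.073],[0,-50,-30.6,3.1,0,0,1.073],[0,-50,-30.6,3.1,0,0,1.073],[0,-50,-30.6,3.1,0,0,1.073],[0,-50,-30.6,3.1,0,0,1.073],[0,-50,-30.6,3.1,0,0,1.073],[0,-50,-30.6,3.1,0,0,1.073],[0,-50,-30.6,3.1,0,0,1.073],[0,-50,-30.6,3.1,0,0,1.073],[0,-50,-30.6,3.1,0,0,1.073],[0,-50,-30.6,3.1,0,0,1.073],[0,-50,-30.6,3.1,0,0,1.073]])

```text
time: 1.15
eef_pos: [0.5151, 0.1229, 0.2047]
tcp_rot: [-2.108, -2.329, 0.0]
contact_force: [0.3, 0.7, 0.5]
grip_width: 0.0002
finger_force: 0.0
```

```bash
python3 -c "
from h import *
go((.565,.054,.08),.1)"
```

```text
[-7.35  4.28 12.47] [-0. -0. -0.]
```

Call:
move_arm(moves=[[0,-7.3,4.3,0,0,0,0],[0,-7.3,4.3,2,0,0,0],[0,-7.3,4.3,6,0,0,0],[0,-7.3,4.3,10,0,0,0],[0,-7.3,4.3,12.3,0,0,0],[0,-7.3,4.3,12.3,0,0,0],[0,-7.3,5.8,12.3,0,0,0],[0,-7.3,7.3,12.3,0,0,0],[0,-7.3,8.8,12.3,0,0,0],[0,-7.3,10.3,12.3,0,0,0],[0,-7.3,11.8,12.3,0,0,0],[0,-7.3,12.8,12.3,0,0,0]])

```text
time: 2.15
eef_pos: [0.6508, 0.0655, 0.0838]
tcp_rot: [2.106, 2.329, 0.003]
contact_force: [-0.4, -1.2, -0.7]
grip_width: 0.0
finger_force: 1.1
```

```bash
python3 - <<'E'
from h import *
t,s=cam("top"),cam("scene")
a=camera("top") if 0 else cell.camera("top");b=cell.camera("scene")
cv2.imwrite("pics/t2.png",a[:,:,::-1])
for n,I in(("t",a),("s",b)):
    print(n,[(x[0],x[1]) for x in blobs(I,(0,180,90),(4,255,255),15)[0]])
E
```

```text
t [(491, array([113. , 181.7])), (330, array([147.4, 151. ])), (284, array([140.7, 135.6])), (162, array([210.7, 134.3])), (115, array([116.9, 189.7])), (45, array([ 52. , 117.9])), (28, array([ 40.2, 185.7])), (22, array([ 92.7, 190.1])), (20, array([146.2, 187.9])), (17, array([ 83.7, 189.6]))]
s [(1822, array([524. , 287.7])), (141, array([447.9, 284.8])), (76, array([363. , 292.7]))]
```

Call:
move_arm(moves=[[0,0,0.6,0,0,0,0],[0,0,1.2,0,0,0,0],[0,0,1.6,0,0,0,0],[0,0,1.6,0,0,0,0]])

```text
time: 2.58
eef_pos: [0.652, 0.0656, 0.0829]
tcp_rot: [-2.094, -2.315, 0.034]
contact_force: [-31.2, -2.2, 22.0]
grip_width: -0.0004
finger_force: 17.5
```

```bash
python3 - <<'E'
from h import *
s=cam("scene")
b=cell.camera("scene")
x=[x for x in blobs(b,(0,180,90),(4,255,255),15)[0] if x[1][0]<400]
print(x,plane(s,x[0][1],.095))
E
```

```text
[(71, array([363.2, 293. ]), array([359, 289,  10,   9], dtype=int32))] [0.67874933 0.06777193 0.095     ]
```

Lever is hard against its end stop (knob moved 68 mm to x=0.679). I'll back off and go above the orange collar.

Call:
move_arm(moves=[[8.5,0,-1.5,0,0,0,0],[8.5,0,-3.5,0,0,0,0],[8.5,0,-5,-4,0,0,0],[8.5,0,-5,-8,0,0,0],[8.5,0,-5,-12,0,0,0],[8.5,0,-5,-12,0,0,0]])

```text
time: 3.13
eef_pos: [0.6195, 0.0621, 0.2125]
tcp_rot: [2.098, 2.32, 0.022]
contact_force: [1.0, 0.5, 0.9]
grip_width: 0.0724
finger_force: 0.0
```

```bash
python3 -c "
from h import *
go((.59,.27,.22),-.025)"
```

```text
[20.98 -0.84 -0.77] [ 0.019 -0.001  0.125]
```

Call:
move_arm(moves=[[6,4,-0.8,-0.8,0,0,0.125],[6,8,-0.8,-0.8,0,0,0.125],[6,12,-0.8,-0.8,0,0,0.125],[6,16,-0.8,-0.8,0,0,0.125],[6,20,-0.8,-0.8,0,0,0.125],[6,21,-0.8,-0.8,0,0,0.125],[6,21,-0.8,-0.8,0,0,0.125]])

```text
time: 3.72
eef_pos: [0.5857, 0.2729, 0.2105]
tcp_rot: [2.244, 2.198, 0.003]
contact_force: [0.7, -0.3, -0.2]
grip_width: 0.0598
finger_force: 0.0
```

```bash
python3 - <<'E'
from h import *
st=cell.observe();w=cam("wrist",st);a=cell.camera("wrist")
print(st["eef_pos"],st["tcp_rot"])
o=np.array([.532,.3045,0]);x=np.array([np.cos(.025),-np.sin(.025),0]);y=np.array([-x[1],x[0],0])
im=a[:,:,::-1].copy()
for cx in(-.08,0,.08):
    for cy in(-.03,-.014,.002):
        for q in proj(w,[o+x*(cx+d)+y*cy+[0,0,h] for d,h in((-.022,.07),(0,.092),(.022,.07))]): cv2.circle(im,tuple(map(int,q)),2,(255,0,255),-1)
cv2.imwrite("pics/w1.png",im)
E
```

```text
[0.58569767 0.27286656 0.21045275] [2.24399703 2.1983652  0.00326787]
```

View pics/w1.png

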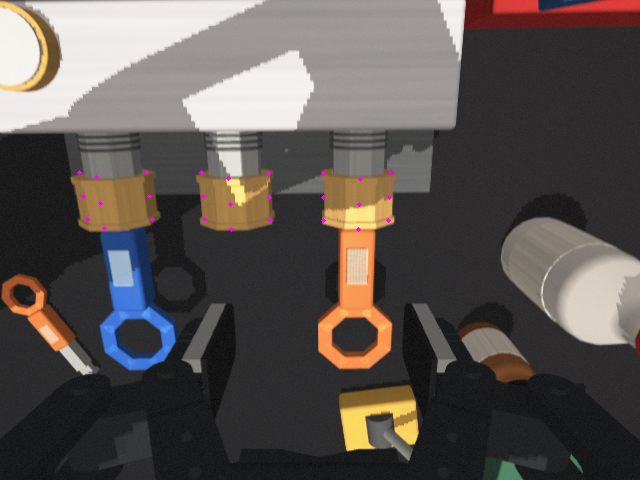

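The projected collar points fall on all three collars (orange collar around (358,200), blue (116,200)), so the manifold pose is good.

```bash
python3 -c "
from h import *
go((.6116,.2885,.054),-.025)"
```

```text
[ 1.85  2.5  15.63] [0.001 0.    0.003]
```

Call:
move_arm(moves=[[6,1.85,2.5,0,0,0,0],[6,1.85,2.5,4,0,0,0],[6,1.85,2.5,8,0,0,0],[6,1.85,2.5,12,0,0,0],[6,1.85,2.5,15.6,0,0,0],[6,1.85,2.5,15.6,0,0,0],[6,1.85,2.5,15.6,0,0,0],[3,1.85,2.5,15.6,0,0,0],[3,1.85,2.5,15.6,0,0,0],[3,1.85,2.5,15.6,0,0,0],[3,1.85,2.5,15.6,0,0,0]])

```text
time: 4.68
eef_pos: [0.6117, 0.2872, 0.0574]
tcp_rot: [2.249, 2.193, 0.002]
contact_force: [-4.9, -3.4, 6.0]
grip_width: 0.0427
finger_force: 64.4
```

Call:
move_arm(moves=[[3,0.4,0,0,0,0,0],[3,0.8,0,0,0,0,0],[3,1.2,0,0,0,0,0],[3,1.5,0,0,0,0,0],[3,1.7,0,0,0,0,0],[3,1.7,0,0,0,0,0],[3,1.7,0,0,0,0,0]])

```text
time: 5.27
eef_pos: [0.6118, 0.3012, 0.0574]
tcp_rot: [2.246, 2.192, -0.006]
contact_force: [-5.1, -11.6, 7.8]
grip_width: 0.0429
finger_force: 64.7
```

Call:
move_arm(moves=[[3,0.2,0,0,0,0,0],[3,0.3,0,0,0,0,0],[3,0.3,0,0,0,0,0]])

```text
time: 5.52
eef_pos: [0.6118, 0.3012, 0.0573]
tcp_rot: [2.243, 2.191, -0.013]
contact_force: [-5.0, -19.7, 10.4]
grip_width: 0.0431
finger_force: 64.9
```

Call:
move_arm(moves=[[6,0,0,0,0,0,0],[6,0,0,0,0,0,0],[6,0,0,-2,0,0,0],[6,0,0,-6,0,0,0],[6,-3,0,-8,0,0,0],[6,-6.5,0,-8,0,0,0],[5,-6.5,0,-8,0,0,0],[5,-6.5,0,-8,0,0,0]])

```text
time: 6.18
eef_pos: [0.6118, 0.242, 0.1363]
tcp_rot: [2.25, 2.19, 0.007]
contact_force: [-0.3, 0.8, -0.5]
grip_width: 0.0501
finger_force: 0.0
```

```bash
python3 - <<'E'
from h import *
go((.6103,.2345,.056),-.025)
st=cell.observe();w=cam("wrist",st);a=cell.camera("wrist")
cv2.imwrite("pics/w2.png",a[:,:,::-1])
E
```

```text
[-0.77 -0.17  8.02] [ 0.004 -0.002 -0.002]
```

View pics/w2.png

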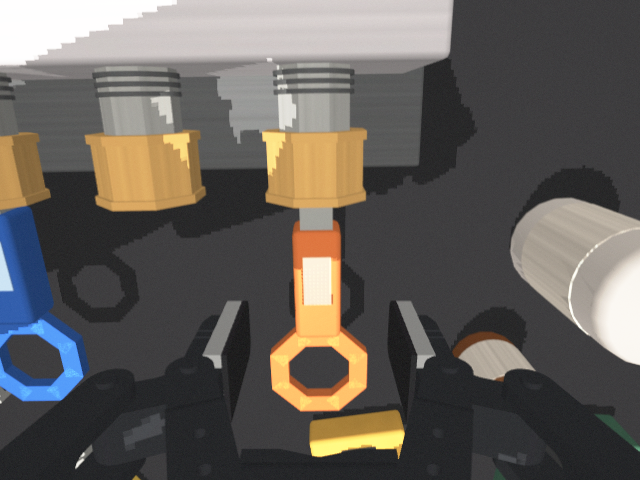

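The steel plug now shows between the collar and the orange handle (316,218), so the probe is freed. I'll grip it and draw it out.

Call:
move_arm(moves=[[5,-0.7,-0.2,3,0,0,0],[5,-0.7,-0.2,6,0,0,0],[5,-0.7,-0.2,8,0,0,0],[5,-0.7,-0.2,8,0,0,0],[5,-0.7,-0.2,8,0,0,0],[1,-0.7,-0.2,8,0,0,0],[1,-0.7,-0.2,8,0,0,0],[1,-0.7,-0.2,8,0,0,0],[1,-0.7,-0.2,8,0,0,0],[1,-0.7,-0.2,8,0,0,0]])

```text
time: 7.07
eef_pos: [0.6099, 0.2367, 0.0559]
tcp_rot: [2.248, 2.192, 0.007]
contact_force: [0.7, 2.2, 6.5]
grip_width: 0.0228
finger_force: 62.3
```

Call:
move_arm(moves=[[1,-1,0,0,0,0,0],[1,-2.5,0,0,0,0,0],[1,-4,0,0,0,0,0],[1,-5.5,0,0,0,0,0],[1,-6.5,0,0,0,0,0],[1,-6.5,0,0,0,0,0],[1,-6.5,0,-3,0,0,0],[1,-6.5,0,-7,0,0,0],[1,-6.5,0,-11,0,0,0],[1,-6.5,0,-15,0,0,0],[1,-6.5,0,-19,0,0,0],[1,-6.5,0,-22.5,0,0,0]])

```text
time: 8.07
eef_pos: [0.6064, 0.1705, 0.2814]
tcp_rot: [2.249, 2.193, 0.001]
contact_force: [1.0, 1.1, -1.2]
grip_width: 0.0225
finger_force: 61.5
```

```bash
python3 - <<'E'
from h import *
# eye centre rel. TCP: -0.063..; place above tip4
st=cell.observe();c=cam("wrist",st);a=cell.camera("wrist");cv2.imwrite("pics/w3.png",a[:,:,::-1])
b,m=blobs(a,(3,150,90),(16,255,255),200);print([(x[0],x[1],x[2]) for x in b])
# ring hole: inner contour
cs,h=cv2.findContours(m,cv2.RETR_CCOMP,cv2.CHAIN_APPROX_NONE)
for k,q in enumerate(cs):
    if h[0][k][3]>=0 and cv2.contourArea(q)>300:
        p=q[:,0].mean(0); print(cv2.contourArea(q),p,plane(c,p,st["eef_pos"][2]+.014)-st["eef_pos"])
go((.6073+.004,-.20,.29),-.038)
E
```

```text
[(6207, array([318.5, 340.9]), array([271, 267,  96, 186], dtype=int32)), (1716, array([ 32., 177.]), array([  1, 147,  70,  72], dtype=int32)), (782, array([452.8, 224.9]), array([435, 208,  54,  53], dtype=int32))]
5809.0 [318.5508982  386.61676647] [-0.00037988 -0.01799298  0.014     ]
325.5 [ 23.57377049 167.31147541] [-0.08615857  0.06053742  0.014     ]
[-37.11   1.13  -0.21] [ 0.014 -0.004  0.013]
```

View pics/w3.png

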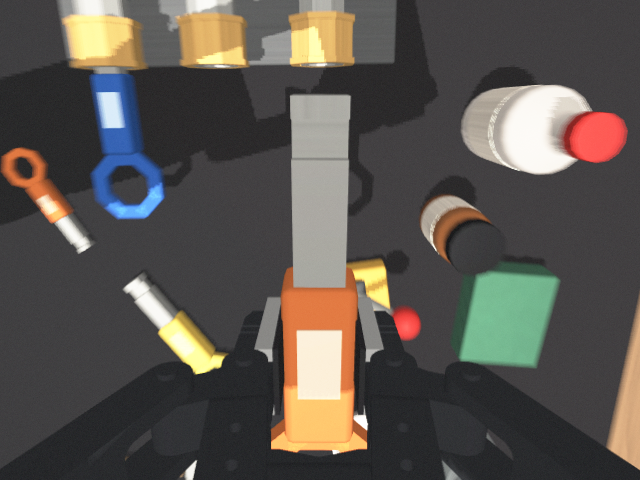

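The wrist view shows the orange handle held level: plug tip (320,95), label (318,365), no slip. I'll go to peg 4.

Call:
move_arm(moves=[[1,-4,0.3,0,0,0,0.013],[1,-8,0.5,0,0,0,0.013],[1,-12,0.8,0,0,0,0.013],[1,-16,1,0,0,0,0.013],[1,-20,1,0,0,0,0.013],[1,-24,1.2,0,0,0,0.013],[1,-28,1.2,0,0,0,0.013],[1,-32,1.3,0,0,0,0.013],[1,-35,1.3,0,0,0,0.013],[1,-36.2,1.3,0.5,0,0,0.013],[1,-36.2,1.3,0.5,0,0,0.013],[1,-36.2,1.3,0.5,0,0,0.013]])

```text
time: 9.12
eef_pos: [0.6101, -0.1913, 0.2726]
tcp_rot: [-2.262, -2.175, 0.001]
contact_force: [-0.1, 1.1, -1.4]
grip_width: 0.0228
finger_force: 61.6
```

```bash
cat > chk.py <<'E'
from h import *
import sys
np.set_printoptions(precision=4,suppress=True)
st=cell.observe();Rm=R.from_rotvec(st["tcp_rot"]).as_matrix()
eye=st["eef_pos"]+Rm@np.array([float(sys.argv[2]),0,-.014]); print("eye pred",eye, st["grip_width"])
tip=np.array(eval(sys.argv[3]))
out=[]
for n in("scene","top"):
    c=cam(n);im=cell.camera(n)[:,:,::-1].copy()
    p=proj(c,[eye,tip])
    u,v=p[1].astype(int);x0,y0=np.clip(u-50,0,540),max(v-75,0)
    cr=cv2.resize(im[y0:y0+150,x0:x0+100],(400,600),interpolation=cv2.INTER_CUBIC)
    for q,col in zip(p,((255,0,255),(0,255,255))): cv2.circle(cr,(int((q[0]-x0)*4),int((q[1]-y0)*4)),3,col,-1)
    out.append(cr)
cv2.imwrite(sys.argv[1],np.hstack(out))
E
python3 chk.py pics/c1.png -0.065 "(.6073,-.2565,.249)"
```

```text
eye pred [ 0.6076 -0.2563  0.2865] 0.022799858247584688
```

View pics/c1.png

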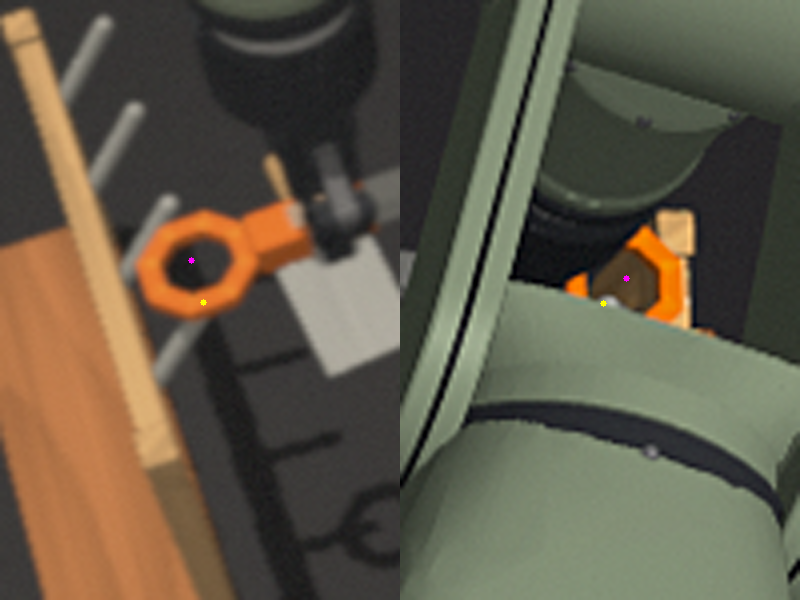

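The scene crop shows the ring's hole at (197,264), within about 1 px of the predicted point, and the tip below it at (203,302). They line up, so I'll lower it.

Call:
move_arm(moves=[[1,0,0,1,0,0,0],[1,0,0,2,0,0,0],[1,0,0,3,0,0,0],[1,0,0,3.8,0,0,0],[1,-0.4,0,4.5,0,0,0],[1,-0.8,0,5.1,0,0,0],[1,-1.2,0,5.7,0,0,0],[1,-1.2,0,5.7,0,0,0],[1,-1.2,0,5.7,0,0,0]])

```text
time: 9.97
eef_pos: [0.6102, -0.2039, 0.2165]
tcp_rot: [-2.264, -2.177, 0.0]
contact_force: [-0.5, 0.4, -0.3]
grip_width: 0.0228
finger_force: 61.6
```

Call:
move_arm(moves=[[5,-1.2,0,5.7,0,0,0],[5,-1.2,0,5.7,0,0,0],[5,-1.2,0,5.7,0,0,0],[5,-1.2,0,5.7,0,0,0],[5,-1.2,0,5.7,0,0,0],[5,0,0,3,0,0,0],[5,2,0,0,0,0,0],[5,6,0,0,0,0,0],[5,10,0,0,0,0,0],[5,14,0,0,0,0,0]])

```text
time: 10.8
eef_pos: [0.6168, -0.0622, 0.2204]
tcp_rot: [2.261, 2.174, 0.007]
contact_force: [-0.2, -0.8, 0.0]
grip_width: 0.0502
finger_force: 0.0
```

```bash
python3 chk.py pics/c2.png -0.065 "(.6073,-.2565,.2)"
```

```text
eye pred [ 0.6142 -0.1272  0.2345] 0.05015280613325736
```

View pics/c2.png

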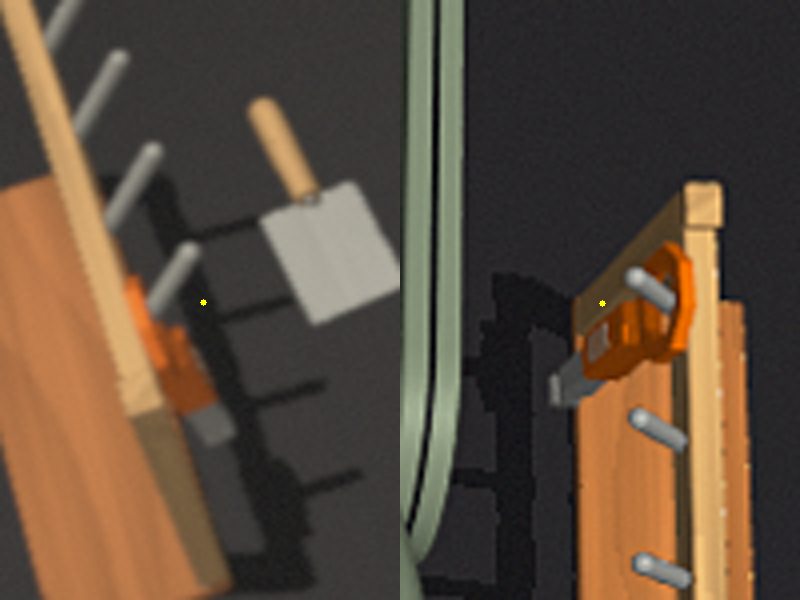

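Orange hangs on its peg (ring at (680,300) in the top crop, plug hanging down). Next is the blue collar.

```bash
python3 -c "
from h import *
go((.4517,.290,.18),-.025)"
```

```text
[ 34.24 -17.62   3.98] [ 0.005 -0.002 -0.007]
```

Call:
move_arm(moves=[[6,34.2,-17.6,4,0,0,0],[6,34.2,-17.6,4,0,0,0],[6,34.2,-17.6,4,0,0,0],[6,34.2,-17.6,4,0,0,0],[6,34.2,-17.6,4,0,0,0],[6,34.2,-17.6,4,0,0,0],[6,34.2,-17.6,4,0,0,0],[6,34.2,-17.6,4,0,0,0],[6,34.2,-17.6,4,0,0,0],[6,34.2,-17.6,4,0,0,0],[6,34.2,-17.6,4,0,0,0],[6,34.2,-17.6,4,0,0,0]])

```text
time: 11.9
eef_pos: [0.4535, 0.2852, 0.1782]
tcp_rot: [2.26, 2.18, 0.004]
contact_force: [-0.5, 0.3, 0.9]
grip_width: 0.0603
finger_force: 0.0
```

```bash
python3 -c "
from h import *
go((.4517,.290,.054),-.025)"
```

```text
[ 0.47 -0.23 12.42] [ 0.003 -0.001 -0.011]
```

Call:
move_arm(moves=[[6,0.5,-0.2,3,0,0,-0.01],[6,0.5,-0.2,7,0,0,-0.01],[6,0.5,-0.2,11,0,0,-0.01],[6,0.5,-0.2,12.3,0,0,-0.01],[6,0.5,-0.2,12.3,0,0,-0.01],[6,0.5,-0.2,12.3,0,0,-0.01],[3,0.5,-0.2,12.3,0,0,-0.01],[3,0.5,-0.2,12.3,0,0,-0.01],[3,0.5,-0.2,12.3,0,0,-0.01],[3,0.5,-0.2,12.3,0,0,-0.01],[3,0.5,-0.2,12.3,0,0,-0.01]])

```text
time: 12.82
eef_pos: [0.4517, 0.2899, 0.0563]
tcp_rot: [2.251, 2.19, 0.004]
contact_force: [-2.0, -1.0, 5.4]
grip_width: 0.0427
finger_force: 62.1
```

Call:
move_arm(moves=[[3,0.4,0,0,0,0,0],[3,0.8,0,0,0,0,0],[3,1.2,0,0,0,0,0],[3,1.5,0,0,0,0,0],[3,1.8,0,0,0,0,0],[3,2,0,0,0,0,0],[3,2,0,0,0,0,0],[3,2,0,0,0,0,0]])

```text
time: 13.48
eef_pos: [0.4518, 0.304, 0.0562]
tcp_rot: [2.244, 2.189, -0.011]
contact_force: [1.7, -21.5, 12.7]
grip_width: 0.0432
finger_force: 62.9
```

Call:
move_arm(moves=[[6,0,0,0,0,0,0],[6,0,0,0,0,0,0],[6,0,0,-2,0,0,0],[6,0,0,-6,0,0,0],[6,-3,0,-8,0,0,0],[6,-6.5,0,-8,0,0,0],[5,-6.5,0,-8,0,0,0],[5,-6.5,0,-8,0,0,0]])

```text
time: 14.15
eef_pos: [0.4502, 0.2445, 0.1352]
tcp_rot: [2.254, 2.187, 0.005]
contact_force: [-0.2, -0.0, 0.3]
grip_width: 0.0499
finger_force: 0.0
```

```bash
python3 - <<'E'
from h import *
go((.4503,.2385,.056),-.025)
st=cell.observe();w=cam("wrist",st);a=cell.camera("wrist")
cv2.imwrite("pics/w4.png",a[:,:,::-1])
b,m=blobs(a,(100,150,60),(120,255,255),500)
print([(x[0],x[1],x[2]) for x in b])
o=np.array([.532,.3045,0]);x=np.array([np.cos(.025),-np.sin(.025),0]);y=np.array([-x[1],x[0],0])
print("handle plug-end, free/locked; eye",proj(w,[o-.08*x+d*y+[0,0,.081] for d in(-.045,-.034)]),proj(w,[o-.08*x-.131*y+[0,0,.07]]))
E
```

```text
[-0.61  0.01  7.92] [ 0.002 -0.002 -0.005]
[(7849, array([321.4, 332.7]), array([274, 222,  97, 191], dtype=int32))]
handle plug-end, free/locked; eye [[318.58118169 233.88607411]
 [318.480207   211.37480287]] [[319.19937901 375.41632601]]
```

Blue's mask matches the freed position (handle end at row 222, ring bottom at 413), so I'll grip it and draw it out.

Call:
move_arm(moves=[[5,-0.6,0,3,0,0,0],[5,-0.6,0,6,0,0,0],[5,-0.6,0,7.9,0,0,0],[5,-0.6,0,7.9,0,0,0],[5,-0.6,0,7.9,0,0,0],[1,-0.6,0,7.9,0,0,0],[1,-0.6,0,7.9,0,0,0],[1,-0.6,0,7.9,0,0,0],[1,-0.6,0,7.9,0,0,0],[1,-0.6,0,7.9,0,0,0]])

```text
time: 15.03
eef_pos: [0.4506, 0.2399, 0.0563]
tcp_rot: [2.252, 2.189, 0.006]
contact_force: [0.3, 2.5, 6.8]
grip_width: 0.023
finger_force: 62.0
```

Call:
move_arm(moves=[[1,-1,0,0,0,0,0],[1,-2.5,0,0,0,0,0],[1,-4,0,0,0,0,0],[1,-5.5,0,0,0,0,0],[1,-6.5,0,0,0,0,0],[1,-6.5,0,0,0,0,0],[1,-6.5,0,-3,0,0,0],[1,-6.5,0,-7,0,0,0],[1,-6.5,0,-11,0,0,0],[1,-6.5,0,-15,0,0,0],[1,-6.5,0,-19,0,0,0],[1,-6.5,0,-22.5,0,0,0]])

```text
time: 16.03
eef_pos: [0.4476, 0.1743, 0.2827]
tcp_rot: [2.252, 2.19, 0.003]
contact_force: [1.5, -0.3, -1.8]
grip_width: 0.0227
finger_force: 61.1
```

```bash
cat > held.py <<'E'
from h import *
st=cell.observe();a=cell.camera("wrist")
# plug: bright grey region in the middle above handle; top row of it (held level: ~95-100)
hsv=cv2.cvtColor(a,cv2.COLOR_RGB2HSV)[:300,270:370]
m=((hsv[:,:,1]<40)&(hsv[:,:,2]>110)).astype(np.uint8)
n,l,s,c=cv2.connectedComponentsWithStats(m);i=1+s[1:,4].argmax();print("plug box",s[i]+[270,0,0,0,0],st["grip_width"])
E
python3 held.py; python3 -c "
from h import *
go((.4085+.0025,-.184,.273),-.038);go((.5403+.0025,-.1907,.273),-.038)"
```

```text
plug box [  288    99    60   192 10683] 0.02265717840960045
[-36.06  -3.01   1.4 ] [ 0.014 -0.006  0.01 ]
[-36.37  10.18   1.59] [ 0.014 -0.006  0.01 ]
```

Call:
move_arm(moves=[[1,-4,-0.3,0,0,0,0.01],[1,-8,-0.6,0,0,0,0.01],[1,-12,-1,0,0,0,0.01],[1,-16,-1.3,0,0,0,0.01],[1,-20,-1.6,0,0,0,0.01],[1,-24,-2,0,0,0,0.01],[1,-28,-2.4,0,0,0,0.01],[1,-32,-2.7,0,0,0,0.01],[1,-35,-3,0,0,0,0.01],[1,-36,-3,0.5,0,0,0.01],[1,-36,-3,0.5,0,0,0.01],[1,-36,-3,0.5,0,0,0.01]])

```text
time: 17.08
eef_pos: [0.4074, -0.1844, 0.2741]
tcp_rot: [-2.263, -2.176, -0.0]
contact_force: [0.1, 0.9, -2.0]
grip_width: 0.0233
finger_force: 61.2
```

```bash
python3 chk.py pics/c3.png -0.065 "(.4085,-.249,.249)"
```

```text
eye pred [ 0.4049 -0.2494  0.288 ] 0.023255549458625395
```

View pics/c3.png

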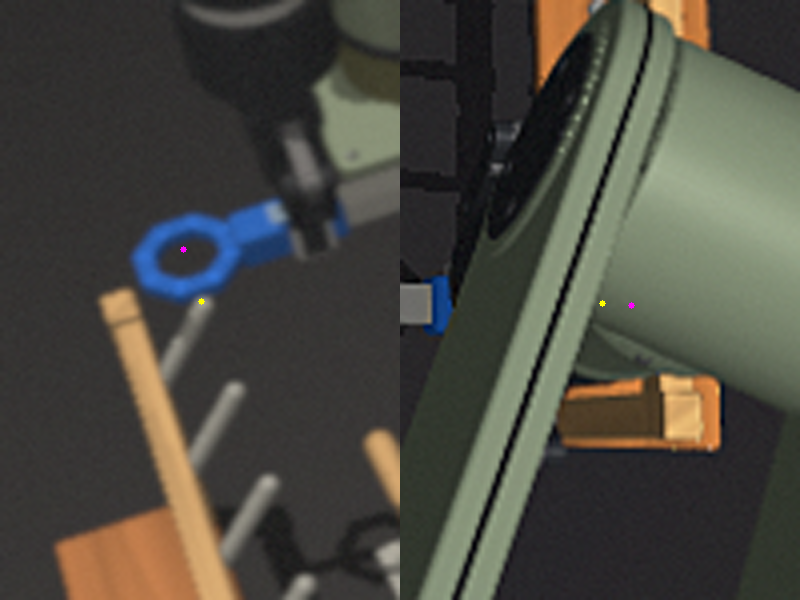

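The ring hole is at (185,255), with peg tip 1 just below it at (204,303). I'll shift 3–4 mm in x and lower.

Call:
move_arm(moves=[[1,0,0.3,1,0,0,0],[1,0,0.3,2,0,0,0],[1,0,0.3,3,0,0,0],[1,0,0.3,3.8,0,0,0],[1,-0.4,0.3,4.5,0,0,0],[1,-0.8,0.3,5.1,0,0,0],[1,-1.2,0.3,5.7,0,0,0],[1,-1.2,0.3,5.7,0,0,0],[1,-1.2,0.3,5.7,0,0,0]])

```text
time: 17.93
eef_pos: [0.4101, -0.1975, 0.2176]
tcp_rot: [-2.264, -2.177, -0.0]
contact_force: [0.9, 0.1, -1.9]
grip_width: 0.0226
finger_force: 61.2
```

Call:
move_arm(moves=[[5,-1.2,0.3,5.7,0,0,0],[5,-1.2,0.3,5.7,0,0,0],[5,-1.2,0.3,5.7,0,0,0],[5,-1.2,0.3,5.7,0,0,0],[5,-1.2,0.3,5.7,0,0,0],[5,0,0.3,3,0,0,0],[5,2,0.3,0,0,0,0],[5,6,0.3,0,0,0,0],[5,10,0.3,0,0,0,0],[5,14,0.3,0,0,0,0]])

```text
time: 18.77
eef_pos: [0.4194, -0.0561, 0.2206]
tcp_rot: [2.262, 2.174, 0.006]
contact_force: [1.4, -0.1, -0.9]
grip_width: 0.0501
finger_force: 0.0
```

```bash
python3 - <<'E'
from h import *
st=cell.observe();w=cam("wrist",st);a=cell.camera("wrist");s=cell.camera("scene");t=cell.camera("top")
cv2.imwrite("pics/o1.png",np.hstack([cv2.resize(s[190:340,100:300],(400,300)),cv2.resize(t[170:350,250:490],(400,300))])[:,:,::-1])
ct=cam("top")
b,m=blobs(t,(25,120,90),(34,255,255),30);print([(x[0],x[1],x[2]) for x in b])
cs,h=cv2.findContours(m,cv2.RETR_CCOMP,cv2.CHAIN_APPROX_NONE)
for k,q in enumerate(cs):
    if h[0][k][3]>=0 and cv2.contourArea(q)>20: print("hole",cv2.contourArea(q),q[:,0].mean(0),plane(ct,q[:,0].mean(0),.011))
E
```

```text
[]
```

View pics/o1.png

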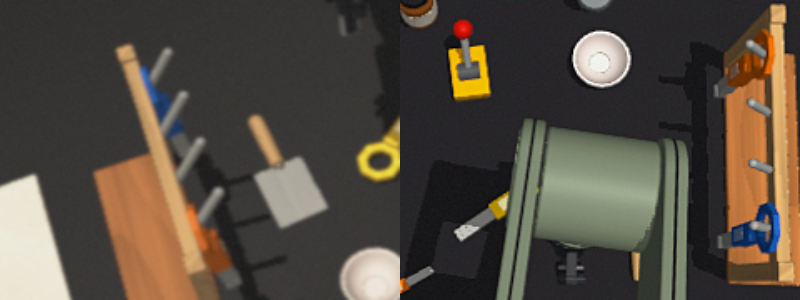

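Orange and blue both hang and the lever is shut. Now yellow: I'll move above it and look close.

```bash
python3 -c "
from h import *
go((.452,.016,.2),.588)"
```

```text
[7.21 3.03 2.  ] [ 0.004  0.002 -0.62 ]
```

Call:
move_arm(moves=[[6,3,1.5,1,0,0,-0.12],[6,7.2,3,2,0,0,-0.24],[6,7.2,3,2,0,0,-0.36],[6,7.2,3,2,0,0,-0.48],[6,7.2,3,2,0,0,-0.62],[6,7.2,3,2,0,0,-0.62],[6,7.2,3,2,0,0,-0.62],[6,7.2,3,2,0,0,-0.62]])

```text
time: 19.58
eef_pos: [0.4516, 0.0126, 0.1985]
tcp_rot: [1.495, 2.761, 0.001]
contact_force: [0.0, 0.8, -0.2]
grip_width: 0.0598
finger_force: 0.0
```

```bash
cat > yel.py <<'E'
from h import *
np.set_printoptions(precision=4,suppress=True)
st=cell.observe();w=cam("wrist",st);a=cell.camera("wrist")
cv2.imwrite("pics/y1.png",a[:,:,::-1])
b,m=blobs(a,(24,120,90),(34,255,255),200);print([(x[0],x[1],x[2]) for x in b])
m=cv2.morphologyEx(m,cv2.MORPH_CLOSE,np.ones((3,3)))
cs,h=cv2.findContours(m,cv2.RETR_CCOMP,cv2.CHAIN_APPROX_NONE)
for k,q in enumerate(cs):
    if h[0][k][3]>=0 and cv2.contourArea(q)>200: print("hole",cv2.contourArea(q),q[:,0].mean(0),plane(w,q[:,0].mean(0),.011))
E
python3 yel.py
```

```text
[(939, array([552.7, 276.7]), array([497, 239, 104,  83], dtype=int32)), (265, array([325.7, 190.8]), array([310, 183,  31,  40], dtype=int32))]
```

View pics/y1.png

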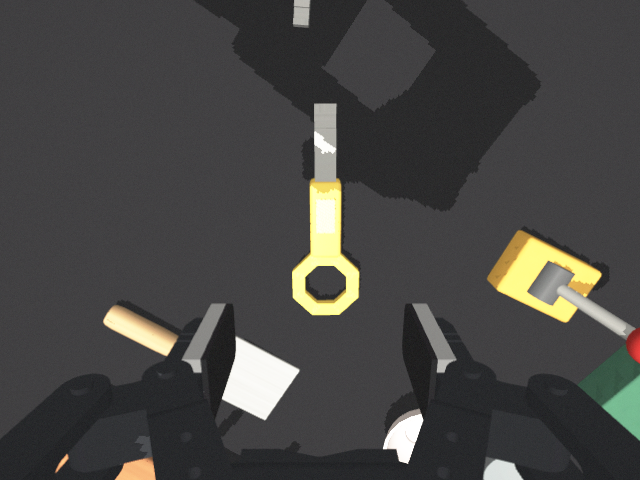

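Yellow is seen straight on: eye hole (325.5,283), handle front (325.5,181), plug end (325,104). It is almost exactly aligned with the tool.

```bash
python3 - <<'E'
from h import *
np.set_printoptions(precision=4,suppress=True)
w=cam("wrist")
e=plane(w,(325.5,283),.011);f=plane(w,(325.5,181),.015);p=plane(w,(325,104),.011)
print(e,f,p,np.linalg.norm((p-e)[:2]),np.linalg.norm((f-e)[:2]))
d=(p-e)[:2]/np.linalg.norm((p-e)[:2]);az=np.arctan2(d[1],d[0])-np.pi/2
g=e[:2]+d*.065; print(g,az); go((*g,.004),az)
E
```

```text
[ 0.493  -0.0394  0.011 ] [0.4457 0.032  0.015 ] [0.4147 0.0784 0.011 ] 0.14145147258641658 0.08560007444297754
[0.457  0.0147] 0.5870640658694244
[-0.12  0.55 19.44] [ 0.001  0.001 -0.008]
```

Call:
move_arm(moves=[[5,-0.1,0.55,4,0,0,0],[5,-0.1,0.55,8,0,0,0],[5,-0.1,0.55,12,0,0,0],[5,-0.1,0.55,16,0,0,0],[5,-0.1,0.55,18.5,0,0,0],[5,-0.1,0.55,19.2,0,0,0],[5,-0.1,0.55,19.2,0,0,0],[1,-0.1,0.55,19.2,0,0,0],[1,-0.1,0.55,19.2,0,0,0],[1,-0.1,0.55,19.2,0,0,0],[1,-0.1,0.55,19.2,0,0,0],[1,-0.1,0.55,19.2,0,0,0]])

```text
time: 20.63
eef_pos: [0.4581, 0.0156, 0.0079]
tcp_rot: [1.489, 2.762, 0.004]
contact_force: [-0.4, -0.9, 7.5]
grip_width: 0.0227
finger_force: 59.9
```

Call:
move_arm(moves=[[1,0,0,-4,0,0,0],[1,0,0,-8,0,0,0],[1,0,0,-12,0,0,0],[1,0,0,-16,0,0,0.12],[1,0,0,-20,0,0,0.24],[1,0,0,-24,0,0,0.36],[1,0,0,-27.7,0,0,0.48],[1,0,0,-27.7,0,0,0.6],[1,0,0,-27.7,0,0,0.625],[1,0,0,-27.7,0,0,0.625]])

```text
time: 21.47
eef_pos: [0.4555, 0.0156, 0.283]
tcp_rot: [-2.267, -2.175, -0.0]
contact_force: [-0.0, -0.1, -2.5]
grip_width: 0.0223
finger_force: 59.7
```

```bash
python3 held.py; python3 -c "
from h import *
go((.4761,-.1868,.286),-.038)"
```

```text
plug box [ 293  103   55  177 9084] 0.022251803220526802
[-20.14   2.9   -0.39] [-0.002 -0.    -0.003]
```

Call:
move_arm(moves=[[1,-4,0.6,-0.2,0,0,0],[1,-8,1.2,-0.2,0,0,0],[1,-12,1.8,-0.2,0,0,0],[1,-16,2.4,-0.2,0,0,0],[1,-19,2.9,-0.2,0,0,0],[1,-20.1,2.9,-0.2,0,0,0],[1,-20.1,2.9,-0.2,0,0,0],[1,-20.1,2.9,-0.2,0,0,0]])

```text
time: 22.18
eef_pos: [0.4759, -0.186, 0.2834]
tcp_rot: [-2.266, -2.17, 0.001]
contact_force: [-0.8, 1.0, -0.5]
grip_width: 0.0227
finger_force: 59.7
```

```bash
sed -i 's/-.014\])/-.003])/' chk.py; python3 chk.py pics/c4.png -0.065 "(.4736,-.2518,.249)"
```

```text
eye pred [ 0.4731 -0.251   0.2863] 0.02272451967845158
```

View pics/c4.png

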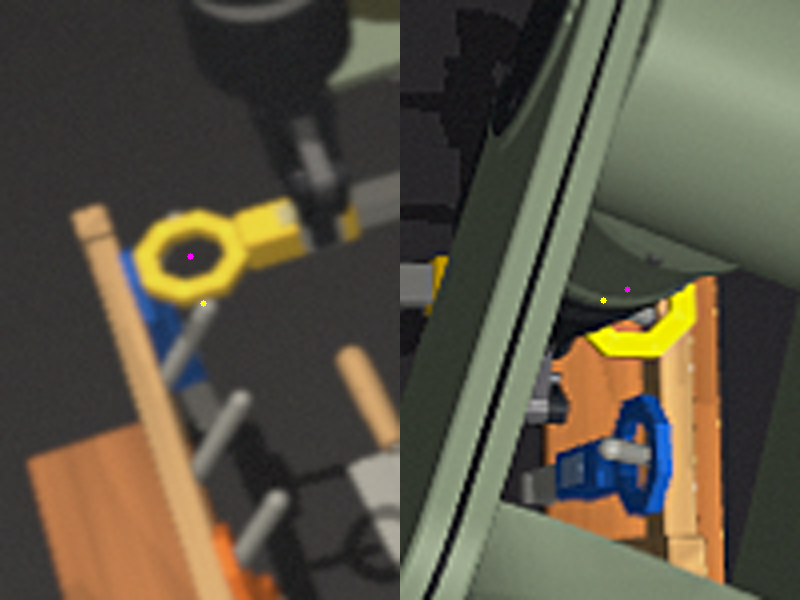

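The ring hole is at (190,256) as predicted, with tip 2 at (208,304). I'll lower it the same way.

Call:
move_arm(moves=[[1,0.2,0,1,0,0,0],[1,0.2,0,2,0,0,0],[1,0.2,0,3,0,0,0],[1,0.1,0,3.8,0,0,0],[1,-0.3,0,4.5,0,0,0],[1,-0.7,0,5.1,0,0,0],[1,-1.1,0,5.7,0,0,0],[1,-1.1,0,5.7,0,0,0],[1,-1.1,0,5.7,0,0,0]])

```text
time: 23.03
eef_pos: [0.4761, -0.1978, 0.2276]
tcp_rot: [-2.269, -2.172, 0.0]
contact_force: [0.8, 0.2, -2.2]
grip_width: 0.0224
finger_force: 59.7
```

Call:
move_arm(moves=[[5,-1.1,0,5.7,0,0,0],[5,-1.1,0,5.7,0,0,0],[5,-1.1,0,5.7,0,0,0],[5,-1.1,0,5.7,0,0,0],[5,-1.1,0,5.7,0,0,0],[5,0,0,3,0,0,0],[5,3,0,0,0,0,0],[5,7,0,0,0,0,0],[5,11,0,-3,0,0,0],[5,15,0,-6,0,0,0],[5,19,0,-6,0,0,0],[5,23,0,-6,0,0,0]])

```text
time: 24.03
eef_pos: [0.4872, 0.0233, 0.2924]
tcp_rot: [2.265, 2.168, 0.012]
contact_force: [0.6, -0.6, -2.0]
grip_width: 0.0504
finger_force: 0.0
```

Call:
move_arm(moves=[[5,4,0,0,0,0,0],[5,8,0,0,0,0,0],[5,12,0,0,0,0,0],[5,16,0,0,0,0,0],[5,20,0,0,0,0,0],[5,20,0,0,0,0,0],[5,20,0,0,0,0,0],[5,20,0,0,0,0,0],[5,20,0,0,0,0,0],[5,20,0,0,0,0,0],[5,20,0,0,0,0,0],[5,20,0,0,0,0,0]])

```text
time: 25.03
eef_pos: [0.4944, 0.2205, 0.2878]
tcp_rot: [2.27, 2.171, 0.001]
contact_force: [-0.1, -0.7, 0.2]
grip_width: 0.0503
finger_force: 0.0
```

Call:
move_arm(moves=[[5,0,0,0,0,0,0],[5,0,0,0,0,0,0],[5,0,0,0,0,0,0],[5,0,0,0,0,0,0],[5,0,0,0,0,0,0],[5,0,0,0,0,0,0],[5,0,0,0,0,0,0],[5,0,0,0,0,0,0],[5,0,0,0,0,0,0],[5,0,0,0,0,0,0],[5,0,0,0,0,0,0],[5,0,0,0,0,0,0]])

```text
time: 26.03
eef_pos: [0.4942, 0.2214, 0.2875]
tcp_rot: [-2.269, -2.173, -0.0]
contact_force: [-0.1, 0.2, 0.2]
grip_width: 0.0501
finger_force: 0.0
```

```bash
python3 - <<'E'
from h import *
s=cell.camera("scene");t=cell.camera("top")
z=lambda I,x,y,w,h:cv2.resize(I[y:y+h,x:x+w],(400,300),interpolation=cv2.INTER_CUBIC)
t2=cell.camera("top")
for k in range(6): cell.camera("scene")
t3=cell.camera("top");print("motion",np.abs(t3[170:350,400:500].astype(int)-t[170:350,400:500]).max())
cv2.imwrite("pics/o2.png",np.vstack([np.hstack([z(s,100,190,200,150),z(t,370,170,140,180)]),np.hstack([z(s,320,170,160,120),z(t,120,110,300,225)])])[:,:,::-1])
E
```

```text
motion 14
```

View pics/o2.png

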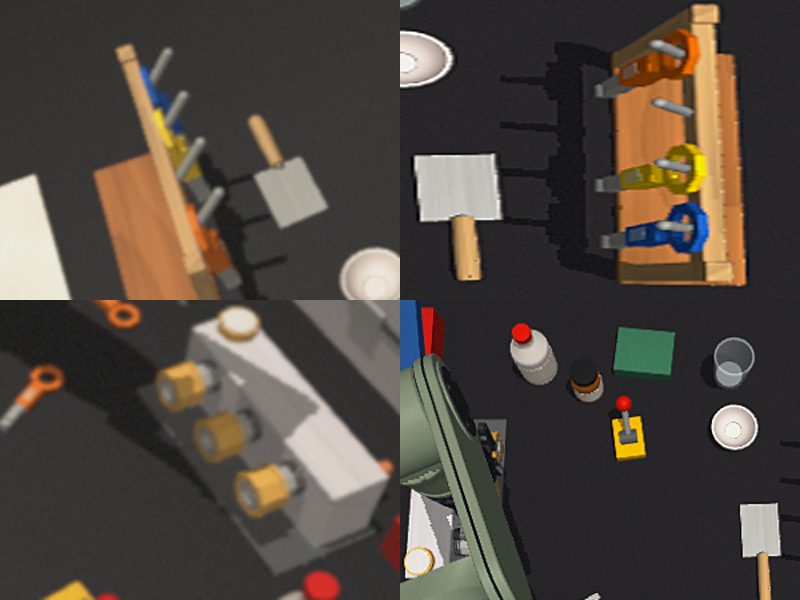

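All three probes hang at rest on their own pegs (rings at (690,52), (690,168), (690,228) in the crop). The collars are home, the lever is shut, and the other things are in place.

```bash
python3 -c "
import cell;print(cell.job_done())"
```

```text
the job is handed in; nothing more can be done
None
```

I shut the air first, then drew out the orange and blue probes and hung them and the yellow one, each on its own peg; the last pictures showed all three hanging still, the collars home and nothing else disturbed, and the job is handed in (no verdict was returned).

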